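# Isolate the trim saw and release its fuse cover

### The job

The saw's fuses are to be checked: on its grey switch box turn the red isolator handle fully to off (counter-clockwise to its stop, at the ring mark), then swing the steel lockout hasp fully out from under the handle so that my padlock could be hung in it. Only when the hasp is out, turn the black quarter-turn latch knob counter-clockwise so that the fuse cover springs ajar, and leave it so. Leave the padlock and everything else on the bench where it is.

Things in the scene. Friction and masses are not known exactly. Their poses are not given: they have to be found in the camera images.
- console: Grey wedge-shaped switch box of the trim saw, 178 mm deep, 250 mm wide, 46 mm high in front, 94 mm at the back; fixed to the bench, place and yaw differ. Origin: middle of its underside. x to its back, y to its left, z up.
- panel: Its sloping face, 184 mm (up the slope) x 250 mm, sloped 15 degrees toward the front. Origin: middle of the surface, 70 mm above the bench. x up the slope (away from the robot), y left along the face, z out of the face. Face heights and directions below are in this frame. Isolator axis at x -8, y +24 mm; latch axis at x -52, y -78 mm; both along z.
- isolator_grip (a point): Grip point of the red isolator handle, on its axis, 41 mm above the face. An upright ridge 16 mm wide, 20 to 54 mm above the face, from 30 mm behind the axis to 50 mm ahead of it (the end with a white line on top), on a red disc 72 mm across, its top 21 mm above the face.
- isolator (a joint): Isolator handle, rad. 0 = on: white-lined end up the slope, at the bar mark. Grows counter-clockwise seen from outside (about panel +z) to the stop at 1.40 = off: that end points left (panel +y), at the ring mark. The end's direction from panel +x toward +y is 0.17 + value. Stays where it is left; 0.2 N m turns it.
- hasp_post (a point): On the axis of the hasp's upright round steel post, 37 mm above the face. The post is 11 mm thick, from 16 to 49 mm above the face, at the hasp's free end, 50 mm from its pivot. Folded in, it stands ahead of the handle's white-lined end, 80 mm from the handle's axis.
- hasp_pivot (a point): Pivot of the steel lockout hasp, under the handle, 30 mm from the handle's axis toward its white-lined end, 14 mm above the face; turns about panel z and is carried by the handle.
- hasp (a joint): Hasp, rad. 0 = folded under the handle, 1.35 = fully out (stop). Grows clockwise seen from outside: at off, the post goes in an arc from the handle's left end up the slope (panel +x). A toe in a notched collar blocks it beyond about 0.35 unless the handle is within 0.08 of the off stop; out, it locks the handle (0.11 play). Moves easily, stays put.
- latch_grip (a point): Grip point of the black quarter-turn latch knob, on its axis, 26 mm above the face while the cover is shut. Its wing is 12 mm thick, 32 mm long, 10 to 35 mm above the face, on a disc 34 mm across; latched, the wing lies along panel x.
- latch (a joint): Latch knob, rad. 0 = latched, grows counter-clockwise seen from outside (about panel +z), stop at 1.50. Its cam leaves the keeper, and the cover is free, beyond about 1.2. About 0.06 N m turns it; it stays where it is left.
- cover (a joint): Fuse cover right of the isolator, 144 x 76 mm, 6 mm thick, hinged at its upper edge (panel x +74), rad. 0 = shut. Once the cam is clear and the knob let go, a weak spring lifts its lower edge; it rests ajar at about 0.2, the knob some 25 mm higher.
- padlock: Red safety padlock lying on the bench, 77 x 38 x 20 mm. Not to be moved.
- marker: Black and white marker pen, 17 x 135 x 16 mm, left of the box. Not to be moved.
- specs: Spectacles with dark red frame, 141 x 142 x 42 mm. Not to be moved.
- jar_blue: Jar with blue lid, 55 mm wide, 68 mm high. Not to be moved.
- jar_black: White jar with black lid, 55 mm wide, 68 mm high. Not to be moved.
- slab_red: Sawn agate slab, red and white bands, 67 x 94 x 8 mm. Not to be moved.
- slab_grey: Sawn agate slab, grey and white bands, 57 x 80 x 8 mm. Not to be moved.
- rough: Brown rough stone, 44 x 52 x 36 mm. Not to be moved.

How it is judged:
By the outcome, as a careful person would: the job done as asked, in the order asked, and still so for the second after the job is handed in, with the robot touching nothing.
It also fails if it takes over 54 s, if anything falls off the work surface, if the arm or the gripper's body presses on something with over 40 N, if the wrist force passes 120 N, or if a joint passes its speed limit or range.

### The arm

A 6-joint arm with a two-finger parallel gripper is mounted at the origin on a cart in front of the work surface, level with it; the furniture and walls round the work are solid. World frame = base frame: x ahead of the robot, y to its left, z up, the work surface at z = 0. Lengths are in mm, angles in rad, forces in N, time in s.
With the tool pointing down it reaches from about 350 to 775 mm from the base axis. Payload 7.3 kg.
Tool frame: the origin (TCP) lies on the front face of the gripper's body, between the roots of the fingers; the fingertips stand 66 mm ahead of it and the grasp point (between the pads) lies 47 mm ahead of it (bot.tip_extent is the distance from the TCP to the fingertips, in mm); z points along the fingers, y is the line along which they close (so a half turn about z gives the same grasp; the last joint's range is limited). The gripper opens to 92 mm and grips with 3 to 60 N. Pads are 19 mm wide; open, the fingers measure 130 mm over their backs; the gripper's body (75 mm by 190 mm) begins 47 mm behind the grasp point.
Start: joints at [-1.487, 0.342, 1.524, -0, 1.275, -0.146], TCP at [119.607, -511.207, 292.241] pointing down, gripper open.
Joint ranges: [-2.53, 2.53], [-0.77, 2.02], [0.04, 2.7], [-1, 4.14], [0.28, 2.66], [-3.11, 3.11]. Speed limits (rad/s): [2.57, 2.57, 3.14, 3.14, 3.14, 3.14].

### API

Orientations are given as [roll, pitch, yaw] about the fixed x, y, z axes, in that order (R = Rz(yaw) Ry(pitch) Rx(roll)).
In Python, from plant import readout, viewer, order, bot gives the robot as it stands.
- The arm moves only by the shell command python3 -m creep 'ROWS'. ROWS is text: rows parted by semicolons, each of 7 numbers parted by spaces: the shift along the world's x, y, z in m, then the turn, a rotation vector about the world's x, y, z in rad, then the opening in per cent of the stroke, from 0 (shut) to 100 (fully open). A call has 1 to 8 rows; each row shifts and turns the commanded pose from where the row before left it; what a row does not reach is not made up. A row lasts 1/12 s, in which the tool goes at most 41.7 mm and 7.16 degrees, less where a joint would pass 70% of its speed; a pose out of reach is approached as far as the arm can. A call is refused whole if a number of a shift passes 0.0417 or a number of a turn 0.125, either way. A call with a gripper value outside its range is refused whole. The fingers move at their own pace and stop on an object; the grip force is fixed at half the most. Time passes only in rows, so rows that do not move let the fingers close. It gives the time, the measured TCP pose, the force, the opening and the grip force at its end, in the units of the state.
- readout.get_obs(): the state, without advancing time (a new reading comes with each control period).
- viewer.capture(name): name is "side" or "top"; returns the picture (420x560x3 uint8, red, green, blue); there is no depth.
- viewer.camera_info(name): a dict with "fx", "fy", "cx", "cy" (pixels), "origin" and "rotation" of the camera in the world. Camera axes: x right, y up, looking along -z (the intrinsics and any distortion apply to the point x, -y, -z); pixel columns grow to the right and rows downward; lengths in mm; the calibration is good to about 2 mm. A picture is of the moment at which its call begins. camera_info takes no time and is no camera call.
- order.close_job(): hands the job in; it is judged then, once.
The state is a dict: "time": time; "joint_positions": joint angles; "dq": joint speeds; "tau": joint torques, N m; "tool_pos": TCP position; "tcp_rot": TCP orientation; "contact_force": force on the tool from outside, world axes, zero at the start; "moment": the same for the moment, N m; "grip_width": finger opening in mm; "finger_force": force on a finger pad.
Only numpy, scipy, OpenCV 4.12 (cv2) and the standard library are available. Lean on these libraries where they do the work, as an engineer would, in place of code of your own. Each camera call takes 0.05 s, during which the arm holds its last target. There are 200 camera calls.

## Working session

There is one attempt and no reset: what is moved stays moved. The work goes in short steps, Python scripts to look and compute and a shell command to move; the robot and the scene stay as the last step left them, time stands still between calls to the robot, and variables do not carry over. Pictures are saved under pics/ and viewed, at most 10 in all, crops included, and the job is handed in when it is done.

```bash
mkdir -p pics; ls
python3 - <<'E'
from plant import readout, viewer, order, bot
import cv2,numpy as np
for n in("side","top"):
    im=viewer.capture(n); cv2.imwrite(f"pics/{n}0.png",cv2.resize(im[:,:,::-1],(784,588),interpolation=cv2.INTER_CUBIC))
    cv2.imwrite(f"{n}0_raw.png",im[:,:,::-1])
    print(n,viewer.camera_info(n))
print(readout.get_obs())
E
```

```text
pics
side {'fx': 434.9921044741509, 'fy': 434.9921044741509, 'cx': 279.335840551884, 'cy': 205.91933502770473, 'origin': array([ -139.9726646 , -1213.50385606,   772.55687669]), 'rotation': array([ 1.14181163,  0.00434361, -0.46702563])}
top {'fx': 397.7518404460033, 'fy': 397.7518404460033, 'cx': 273.48090087538185, 'cy': 212.87664666868508, 'origin': array([ 430.3822013 ,   91.37016933, 1405.19746253]), 'rotation': array([ 0.07794739, -0.00942632, -1.58630276])}
{'time': 0.1, 'joint_positions': array([-1.48699857e+00,  3.42635792e-01,  1.52490475e+00,  2.65811050e-06,
        1.27538461e+00, -1.46024552e-01]), 'dq': array([ 2.04270441e-04, -9.39606360e-05, -3.62803973e-03,  1.19571931e-03,
       -6.39293044e-04, -7.71826647e-05]), 'tau': array([ 1.41722463e-03, -4.32007205e+01, -2.44691616e+01,  7.18729338e-02,
        5.26969868e-02, -5.77255628e-05]), 'tool_pos': array([ 119.58475505, -510.9275532 ,  291.62919436]), 'tcp_rot': array([-3.14027471e+00, -1.96401047e-04,  2.29821403e-01]), 'contact_force': array([ 0.84600433, -0.55808333, -0.09493286]), 'moment': array([-0.01226765, -0.00276965, -0.06084213]), 'finger_force': 0.0, 'grip_width': 91.89964875027458}
```

View pics/side0.png

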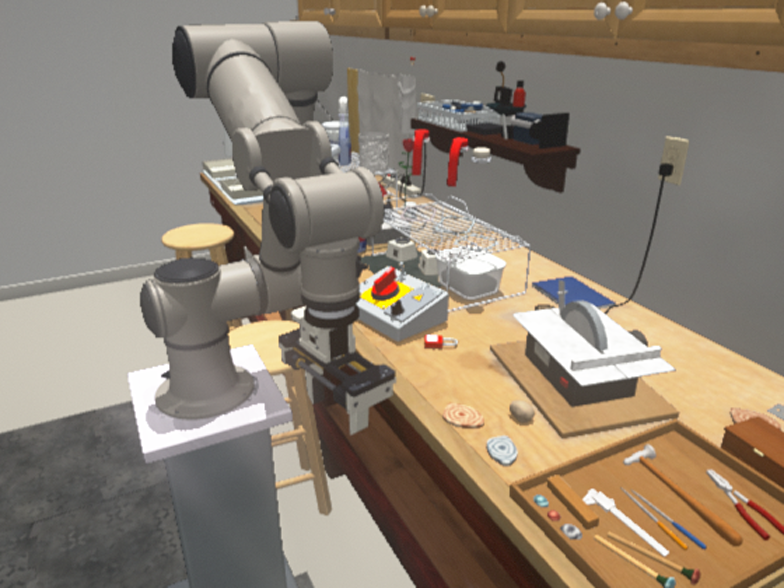

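View pics/top0.png

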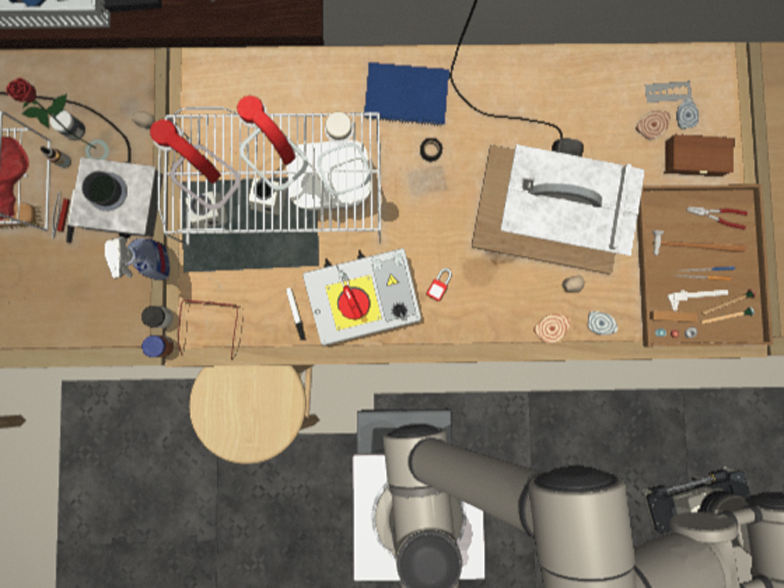

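The box stands near top (362,298), with the handle near (352,302), the knob at (400,310) and the padlock at (438,285). I'm enlarging both views.

Run:
```python
import cv2
a=cv2.imread("top0_raw.png")[170:254,208:313]; cv2.imwrite("pics/topc.png",cv2.resize(a,None,fx=7,fy=7,interpolation=cv2.INTER_CUBIC))
a=cv2.imread("side0_raw.png")[175:250,240:335]; cv2.imwrite("pics/sidec.png",cv2.resize(a,None,fx=8,fy=8,interpolation=cv2.INTER_CUBIC))
```

```text
(no output)
```

View pics/topc.png

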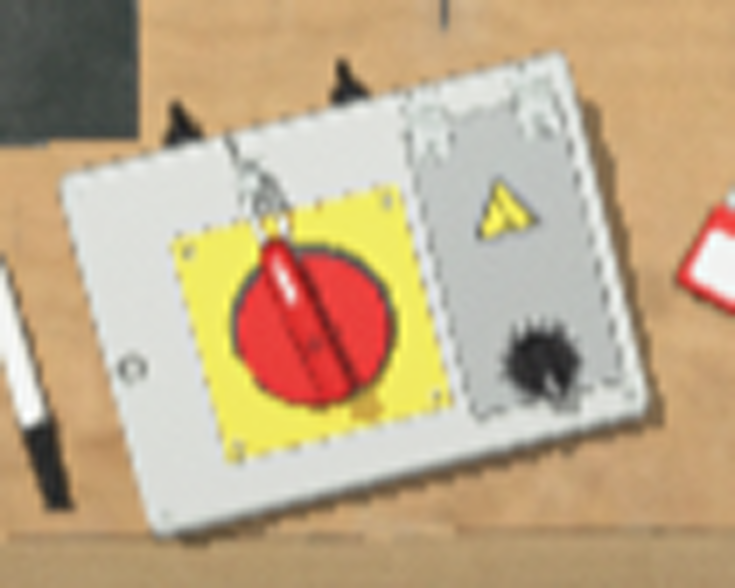

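View pics/sidec.png

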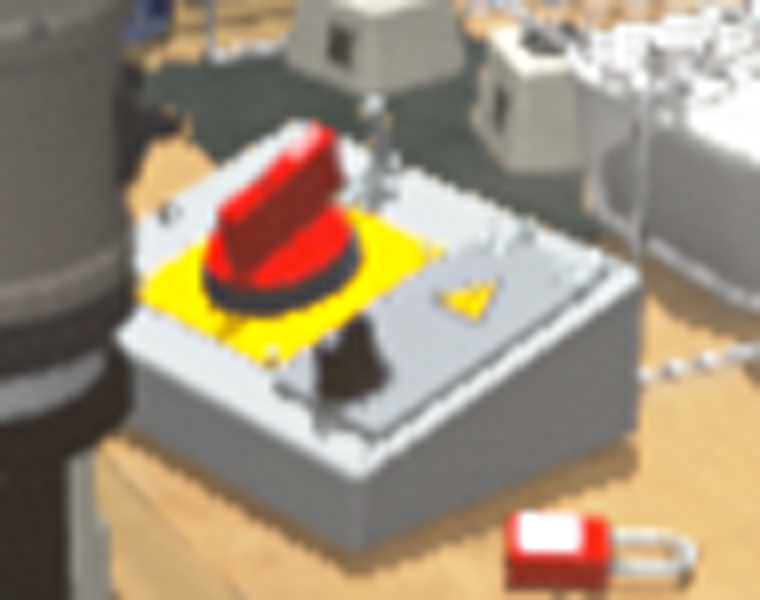

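The crops give the face corners at top-crop pixels (62,180), (560,55), (648,410) and (155,535), and at side-crop pixels (640,280), (360,475) and base (355,555). The white-lined end points up-slope, slightly left, so the isolator is on. I'll fit the box pose next.

```bash
cat > h.py <<'E'
import numpy as np, json, os
from scipy.spatial.transform import Rotation as R
from scipy.optimize import least_squares
from plant import viewer, readout
CI={n:viewer.camera_info(n) for n in("side","top")}
def proj(n,p):
    c=CI[n]; q=(np.atleast_2d(p)-c["origin"])@R.from_euler("xyz",c["rotation"]).as_matrix()
    return np.c_[c["cx"]+c["fx"]*q[:,0]/-q[:,2], c["cy"]-c["fy"]*q[:,1]/-q[:,2]]
T15=R.from_euler("y",-15,degrees=True)
def panel(pose):  # origin, R
    return np.array([pose[0],pose[1],70.]), R.from_euler("z",pose[2])*T15
def w(pose,p):
    o,r=panel(pose); return o+r.apply(p)
def iso(v,rad,h): a=.17+v; return [-8+rad*np.cos(a),24+rad*np.sin(a),h]
def hp(v,hs,h):   # hasp post
    a=.17+v; p=np.array([-8+30*np.cos(a),24+30*np.sin(a)]); b=a-hs
    return [*(p+50*np.array([np.cos(b),np.sin(b)])),h]
if os.path.exists("pose.json"): POSE=json.load(open("pose.json"))
def tool(yaw):  # panel-yaw of closing line(y) -> R, tool z into face
    pass
E
python3 - <<'E'
from h import *
f=lambda u,s,o:[(u[0]+.5)/s-.5+o[0],(u[1]+.5)/s-.5+o[1]]
t=np.array([f(u,7,(208,170)) for u in [(62,180),(560,55),(648,410),(155,535)]])
P=np.array([[92,125,0],[92,-125,0],[-92,-125,0],[-92,125,0]])
s=np.array([f(u,8,(240,175)) for u in [(640,280),(360,475)]]); 
def r(x): return np.r_[(proj("top",w(x,P))-t).ravel(),(proj("side",w(x,P[[1,2]]))-s).ravel()]
S=least_squares(r,[500,50,0.2]); print(S.x,S.fun.round(1))
json.dump(list(S.x),open("pose.json","w")); x=S.x
g=lambda n,p:(lambda q:((q-(208,170))*7 if n=="top" else (q-(240,175))*8).round())(proj(n,w(x,p)))
for nm,p in dict(isoend=iso(0,50,54),isoback=iso(0,-30,54),post=hp(0,0,49),latch=[-52,-78,35]).items(): print(nm,g("top",p),g("side",p),w(x,p).round(1))
o=readout.get_obs(); print(((proj("side",o["tool_pos"]))*1.4).round())
E
```

```text
[5.37531788e+02 1.26960814e+02 2.31773942e-01] [-1.  -0.4  0.9 -0.7  0.5  0.8 -0.2  0.9  1.  -1.5 -0.4  0.2]
isoend [[269. 247.]] [[321. 122.]] [555.3 164.5 132.8]
isoback [[339. 403.]] [[215. 211.]] [484.3 133.8 112.4]
post [[242. 186.]] [[362.  98.]] [583.2 176.3 135.7]
latch [[544. 373.]] [[335. 328.]] [497.7  37.4  90.3]
[[334. 377.]]
```

```bash
cat >> h.py <<'E'
def plan(p,ang,Rw=None):
    """print shift (m) & rotvec from the measured pose to: TCP at panel point p, tool z = -panel z, tool x at panel angle ang"""
    o=readout.get_obs(); q,r=panel(POSE)
    Rt=r*R.from_euler("z",ang)*R.from_euler("x",np.pi)
    Rc=R.from_euler("xyz",o["tcp_rot"]); t=q+r.apply(p)
    print("target",t.round(1),"shift",((t-o["tool_pos"])/1000).round(4),"rot",(Rt*Rc.inv()).as_rotvec().round(4),"now panel",r.inv().apply(o["tool_pos"]-q).round(1),
      "F",np.round(o["contact_force"],1),"w",round(o["grip_width"],1),"t",o["time"])
E
python3 -c "
from h import *
plan([-8,24,150],.17); plan([-8,24,92],.17)"
```

```text
target [486.7 139.6 212.8] shift [ 0.3671  0.6506 -0.0788] rot [ 0.0368 -0.2596  0.1708] now panel [-477.1 -524.8  357.3] F [ 0.8 -0.6 -0.1] w 91.9 t 0.1
target [501.3 143.1 156.8] shift [ 0.3817  0.654  -0.1348] rot [ 0.0368 -0.2596  0.1708] now panel [-477.1 -524.8  357.3] F [ 0.8 -0.6 -0.1] w 91.9 t 0.1
```

```bash
python3 -m creep '0.035 0.023 0 0 0 0 100;0.035 0.023 0 0 0 0 100;0.035 0.023 0 0 0 0 100;0.035 0.023 0 0 0 0 100;0.035 0.023 0 0 0 0 100;0.035 0.023 0 0 0 0 100;0.035 0.023 0 0 0 0 100;0.035 0.023 0 0 0 0 100'
```

```text
time: 0.77
tool_pos: [399.5, -326.6, 292.0]
tcp_rot: [-3.141, 0.0, 0.23]
contact_force: [0.5, -0.4, 0.0]
grip_width: 91.6
finger_force: 0.0
```

```bash
python3 -m creep '0.006 0.037 0 0 0 0 100;0.006 0.037 0 0 0 0 100;0.006 0.037 0 0 0 0 100;0.006 0.037 0 0.004 -0.026 0.017 100;0.006 0.037 0 0.004 -0.026 0.017 100;0.006 0.037 0 0.004 -0.026 0.017 100;0.006 0.037 0 0.004 -0.026 0.017 100;0.006 0.037 -0.01 0.004 -0.026 0.017 100' && python3 -m creep '0.008 0.034 -0.014 0.004 -0.026 0.017 100;0.008 0.034 -0.014 0.004 -0.026 0.017 100;0.008 0.034 -0.014 0.004 -0.026 0.017 100;0.008 0.034 -0.014 0.004 -0.026 0.017 100;0.007 0.034 -0.013 0.003 -0.026 0.017 100;0 0 0 0 0 0 100;0 0 0 0 0 0 100'
python3 - <<'E'
from h import *
plan([-8,24,150],.17); plan([-8,24,92],.17)
import cv2
for n,(x,y) in dict(top=(200,160),side=(235,150)).items():
    a=viewer.capture(n)[y:y+100,x:x+115,::-1]; cv2.imwrite(f"pics/{n}1.png",cv2.resize(a,None,fx=5,fy=5,interpolation=cv2.INTER_CUBIC))
E
```

```text
time: 1.43
tool_pos: [446.7, -30.6, 283.5]
tcp_rot: [3.124, -0.134, 0.317]
contact_force: [0.3, -0.0, 0.5]
grip_width: 92.0
finger_force: 0.0
time: 2.02
tool_pos: [484.3, 139.4, 212.0]
tcp_rot: [3.098, -0.256, 0.41]
contact_force: [-0.1, -0.8, 0.1]
grip_width: 91.8
finger_force: 0.0
target [486.7 139.6 212.8] shift [0.0024 0.0003 0.0008] rot [-0.0005 -0.0024 -0.0029] now panel [-10.6  24.3 149.9] F [-0.1 -0.8  0.1] w 91.8 t 2.0167
target [501.3 143.1 156.8] shift [ 0.0171  0.0037 -0.0553] rot [-0.0005 -0.0024 -0.0029] now panel [-10.6  24.3 149.9] F [-0.1 -0.8  0.1] w 91.8 t 2.0167
```

View pics/side1.png

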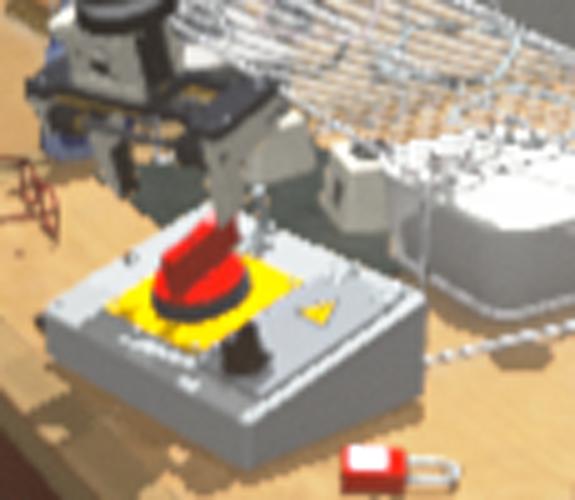

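The gripper hovers over the ridge, which lies between the fingers. The post is clear at crop (262,200). Now I'll descend and grip.

```bash
python3 -m creep '0.0043 0.0009 -0.0138 0 0 0 100;0.0043 0.0009 -0.0138 0 0 0 100;0.0043 0.0009 -0.0138 0 0 0 100;0.0042 0.001 -0.0138 0 0 0 100;0 0 0 0 0 0 100;0 0 0 0 0 0 50;0 0 0 0 0 0 40;0 0 0 0 0 0 30' && python3 -m creep '0 0 0 0 0 0 0;0 0 0 0 0 0 0;0 0 0 0 0 0 0;0 0 0 0 0 0 0' && python3 -c "
from h import *
plan([-8,24,92],.17)
o,r=panel(POSE);print(r.apply([0,0,1.4]))"
```

```text
time: 2.78
tool_pos: [502.7, 141.1, 159.2]
tcp_rot: [3.096, -0.261, 0.406]
contact_force: [-0.4, -0.3, 0.7]
grip_width: 76.4
finger_force: 0.0
time: 3.12
tool_pos: [502.3, 141.6, 158.3]
tcp_rot: [3.097, -0.259, 0.407]
contact_force: [0.2, 0.3, 0.4]
grip_width: 49.8
finger_force: 0.0
target [501.3 143.1 156.8] shift [-0.0009  0.0015 -0.0015] rot [-0.001   0.0009  0.0007] now panel [-7.  22.3 93.3] F [0.2 0.3 0.4] w 49.8 t 3.1167
[-0.35265767 -0.08323262  1.35229616]
```

```bash
python3 -m creep '-0.001 0.001 -0.001 0 0 0 0;0 0 0 0 0 0 0;0 0 0 0 0 0 0;0 0 0 0 0 0 0;0 0 0 0 0 0 0;0 0 0 0 0 0 0;0 0 0 0 0 0 0;0 0 0 0 0 0 0'; python3 -c "
from h import *
plan([-8,24,92],.17)"
```

```text
time: 3.78
tool_pos: [500.6, 144.1, 156.9]
tcp_rot: [3.099, -0.258, 0.407]
contact_force: [-2.0, 11.0, 0.7]
grip_width: 15.7
finger_force: 29.9
target [501.3 143.1 156.8] shift [ 0.0008 -0.0011 -0.0001] rot [-0.0029 -0.0007 -0.    ] now panel [-8.4 25.2 92.2] F [-2.  11.   0.7] w 15.7 t 3.7833
```

```bash
python3 -m creep '0 0.001 0 -0.025 -0.006 0.0966 0;0 0 0 -0.025 -0.006 0.0966 0;0 0 0 -0.025 -0.006 0.0966 0;0 0 0 -0.025 -0.006 0.0966 0;0 0 0 -0.025 -0.006 0.0966 0;0 0 0 -0.025 -0.006 0.0966 0;0 0 0 -0.025 -0.006 0.0966 0;0 0 0 0 0 0 0'; python3 -c "
from h import *
plan([-8,24,92],1.57);print(readout.get_obs()['moment'])"
```

```text
time: 4.45
tool_pos: [501.2, 143.6, 157.0]
tcp_rot: [2.94, -0.169, 1.122]
contact_force: [-0.7, 0.1, 0.9]
grip_width: 15.6
finger_force: 29.9
target [501.3 143.1 156.8] shift [ 0.0001 -0.0005 -0.0002] rot [-0.1777 -0.0425  0.6733] now panel [-7.9 24.5 92.2] F [-0.7  0.1  0.9] w 15.6 t 4.45
[-0.16537704  0.10875798  0.14319616]
```

```bash
python3 -m creep '0 0 0 -0.025 -0.006 0.0966 0;0 0 0 -0.025 -0.006 0.0966 0;0 0 0 -0.025 -0.006 0.0966 0;0 0 0 -0.025 -0.006 0.0966 0;0 0 0 -0.025 -0.006 0.0966 0;0 0 0 -0.025 -0.006 0.0966 0;0 0 0 -0.025 -0.006 0.0966 0;0 0 0 0 0 0 0'; python3 -c "
from h import *
plan([-8,24,92],1.57);print(readout.get_obs()['moment'])"; python3 -m creep '0 0 0 -0.01 -0.002 0.04 0;0 0 0 0 0 0 0;0 0 0 0 0 0 0';python3 -c "
from h import *
plan([-8,24,92],1.57);print(readout.get_obs()['moment'])"
```

```text
time: 5.12
tool_pos: [502.2, 143.4, 157.3]
tcp_rot: [2.879, -0.003, 1.801]
contact_force: [4.3, -0.3, -2.0]
grip_width: 15.9
finger_force: 30.0
target [501.3 143.1 156.8] shift [-0.0008 -0.0003 -0.0005] rot [-0.0033  0.0003  0.0008] now panel [-7.  24.1 92.2] F [ 4.3 -0.3 -2. ] w 15.9 t 5.1167
[-0.30229116 -0.54881843 -0.12739963]
time: 5.37
tool_pos: [502.2, 143.4, 157.3]
tcp_rot: [2.879, 0.005, 1.835]
contact_force: [4.8, -2.1, -2.3]
grip_width: 16.1
finger_force: 30.5
target [501.3 143.1 156.8] shift [-0.0009 -0.0003 -0.0005] rot [ 0.005   0.002  -0.0331] now panel [-7.  24.1 92.3] F [ 4.8 -2.1 -2.3] w 16.1 t 5.3667
[-0.2129524  -0.59742266 -0.78457957]
```

```bash
python3 -m creep '0 0 0 0 0 0 60;0 0 0 0 0 0 60;0 0 0 0 0 0 60;0 0 0 0 0 0 60;0 0 0 0 0 0 60' && python3 -m creep '-0.0075 -0.0018 0.029 0 0 0 60;-0.0075 -0.0018 0.029 0 0 0 60;0 0 0 0 0 0 60;0 0 0 0 0 0 60'
python3 - <<'E'
from h import *
plan([-8,104,140],.97); plan([-8,104,87],.97)
print(panel(POSE)[1].apply([[1,0,0],[0,1,0],[0,0,1]]).round(3))
import cv2
for n,(x,y) in dict(top=(200,160),side=(235,150)).items():
    a=viewer.capture(n)[y:y+100,x:x+115,::-1]; cv2.imwrite(f"pics/{n}2.png",cv2.resize(a,None,fx=5,fy=5,interpolation=cv2.INTER_CUBIC))
E
```

```text
time: 5.78
tool_pos: [501.0, 143.7, 156.9]
tcp_rot: [2.882, 0.006, 1.841]
contact_force: [0.4, -0.0, 0.1]
grip_width: 44.9
finger_force: 0.0
time: 6.12
tool_pos: [486.7, 140.1, 216.5]
tcp_rot: [2.878, 0.007, 1.841]
contact_force: [-0.3, 0.7, 0.4]
grip_width: 54.9
finger_force: 0.0
target [470.9 218.1 203.2] shift [-0.0158  0.078  -0.0134] rot [ 0.158   0.0404 -0.6185] now panel [ -6.9  24.4 153.6] F [-0.3  0.7  0.4] w 54.9 t 6.1167
target [484.2 221.2 152. ] shift [-0.0025  0.0811 -0.0646] rot [ 0.158   0.0404 -0.6185] now panel [ -6.9  24.4 153.6] F [-0.3  0.7  0.4] w 54.9 t 6.1167
[[ 0.94   0.222  0.259]
 [-0.23   0.973 -0.   ]
 [-0.252 -0.059  0.966]]
```

View pics/side2.png

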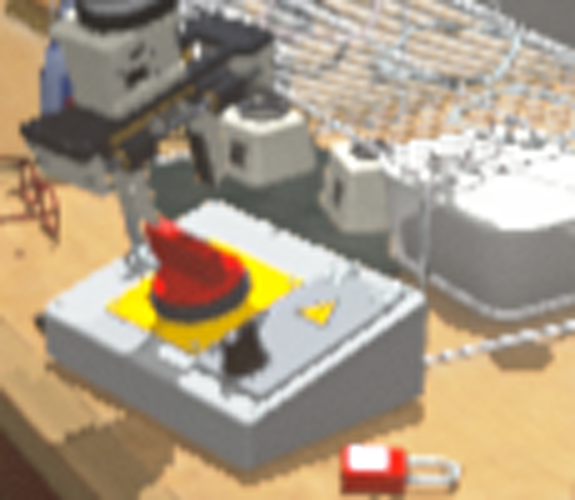

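The handle now points left at off. The post is at about crop (133,262). Next I'll move over the post with the gripper turned.

```bash
python3 -m creep '-0.0026 0.013 -0.0022 0.0263 0.0067 -0.103 60;-0.0026 0.013 -0.0022 0.0263 0.0067 -0.103 60;-0.0026 0.013 -0.0022 0.0263 0.0067 -0.103 60;-0.0026 0.013 -0.0022 0.0263 0.0067 -0.103 60;-0.0026 0.013 -0.0022 0.0263 0.0067 -0.103 60;-0.0026 0.013 -0.0022 0.0263 0.0067 -0.103 60;0 0 0 0 0 0 60;0 0 0 0 0 0 60'
python3 - <<'E'
from h import *
plan([-8,104,87],.97)
print((proj("side",w(POSE,[hp(1.4,0,49),hp(1.4,0,16)]))-(235,150))*5)
E
```

```text
time: 6.88
tool_pos: [470.1, 218.2, 200.5]
tcp_rot: [2.929, -0.145, 1.223]
contact_force: [-1.0, 0.0, -0.2]
grip_width: 54.7
finger_force: 0.0
target [484.2 221.2 152. ] shift [ 0.0141  0.0031 -0.0485] rot [ 0.0003 -0.0052 -0.0056] now panel [ -9.4 104.2 137.6] F [-1.   0.  -0.2] w 54.7 t 6.8833
[[121.63112156 210.03260362]
 [131.14637241 244.53949967]]
```

Run:
```python
from h import *
import cv2
a=viewer.capture("side")[170:230,235:305,::-1]; a=cv2.resize(a,None,fx=8,fy=8,interpolation=cv2.INTER_CUBIC)
cv2.imwrite("pics/side3.png",a)
b=lambda p:(proj("side",w(POSE,p))-(235,170))*8
print(b([hp(1.4,0,49),hp(1.4,0,16),iso(1.4,50,54),iso(1.4,-30,54),[-92,125,0],[-92,-125,0]]).round())
```

```text
[[195. 176.]
 [210. 231.]
 [230. 186.]
 [336. 237.]
 [ 61. 329.]
 [393. 513.]]
```

View pics/side3.png

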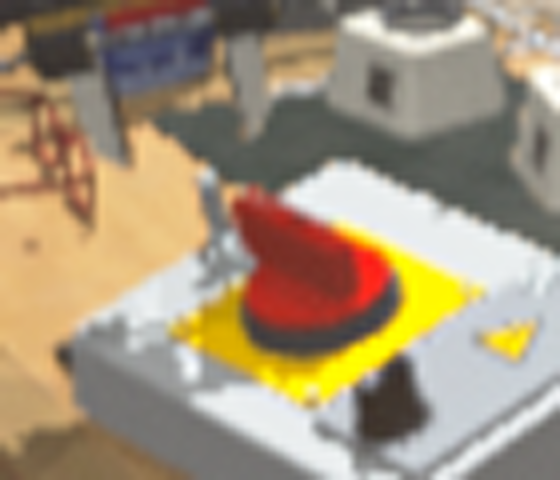

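The post's top is at crop (207,175), within about 1.5 raw px of prediction. It lies between the fingers, so I'll descend and close on it.

```bash
python3 -m creep '0.0037 0.0008 -0.0121 0 0 0 60;0.0037 0.0008 -0.0121 0 0 0 60;0.0037 0.0008 -0.0121 0 0 0 60;0.0037 0.0008 -0.0121 0 0 0 60;0 0 0 0 0 0 60' && python3 -m creep '0 0 0 0 0 0 0;0 0 0 0 0 0 0;0 0 0 0 0 0 0;0 0 0 0 0 0 0;0 0 0 0 0 0 0;0 0 0 0 0 0 0;0 0 0 0 0 0 0;0 0 0 0 0 0 0'; python3 -c "
from h import *
plan([-8,104,87],.97)"
```

```text
time: 7.35
tool_pos: [485.1, 220.0, 151.1]
tcp_rot: [2.93, -0.144, 1.219]
contact_force: [-1.4, -1.1, -1.1]
grip_width: 55.0
finger_force: 0.0
time: 8.02
tool_pos: [485.5, 221.2, 153.7]
tcp_rot: [2.927, -0.147, 1.219]
contact_force: [-0.4, 0.1, 0.5]
grip_width: 10.3
finger_force: 30.0
target [484.2 221.2 152. ] shift [-0.0013  0.     -0.0017] rot [-0.0014 -0.0023 -0.0015] now panel [ -6.3 103.7  88.3] F [-0.4  0.1  0.5] w 10.3 t 8.0167
```

```bash
python3 -c "
from h import *
a=np.linspace(0,1.35,13); p=np.c_[50*np.sin(a),50*np.cos(a),0*a]
print(panel(POSE)[1].apply(np.diff(p,axis=0)).round(1))"
```

```text
[[ 5.3  0.9  1.5]
 [ 5.4  0.3  1.4]
 [ 5.4 -0.3  1.4]
 [ 5.4 -0.9  1.3]
 [ 5.2 -1.6  1.3]
 [ 5.1 -2.2  1.2]
 [ 4.8 -2.7  1.1]
 [ 4.5 -3.3  1. ]
 [ 4.1 -3.8  0.8]
 [ 3.7 -4.2  0.7]
 [ 3.2 -4.6  0.6]
 [ 2.7 -4.9  0.4]]
```

```bash
python3 -m creep '0.0053 0.0009 0.0015 0.0189 0.0044 -0.0725 0;0.0054 0.0003 0.0014 0.0189 0.0044 -0.0725 0;0.0054 -0.0003 0.0014 0.0189 0.0044 -0.0725 0;0.0054 -0.0009 0.0013 0.0189 0.0044 -0.0725 0;0.0052 -0.0016 0.0013 0.0189 0.0044 -0.0725 0;0.0051 -0.0022 0.0012 0.0189 0.0044 -0.0725 0;0 0 0 0 0 0 0'; python3 -c "
from h import *
plan([*hp(1.4,.675,87)],.52)"
```

```text
time: 8.6
tool_pos: [517.1, 217.4, 161.5]
tcp_rot: [3.014, -0.227, 0.764]
contact_force: [-3.6, 2.0, 2.4]
grip_width: 9.9
finger_force: 30.0
target [516.2 217.5 160.1] shift [-0.0009  0.0001 -0.0014] rot [-0.0035 -0.0031  0.0022] now panel [24.5 92.7 88.1] F [-3.6  2.   2.4] w 9.9 t 8.6
```

Past 0.35 and free, so the toe is clear. I'll continue to the stop.

```bash
python3 -m creep '0.0048 -0.0027 0.0011 0.0189 0.0044 -0.0725 0;0.0045 -0.0033 0.001 0.0189 0.0044 -0.0725 0;0.0041 -0.0038 0.0008 0.0189 0.0044 -0.0725 0;0.0037 -0.0042 0.0007 0.0189 0.0044 -0.0725 0;0.0032 -0.0046 0.0006 0.0189 0.0044 -0.0725 0;0.0027 -0.0049 0.0004 0.0189 0.0044 -0.0725 0;0 0 0 0 0 0 0'; python3 -c "
from h import *
plan([*hp(1.4,1.35,87)],.07)"; python3 -m creep '0.0005 -0.0025 0 0 0 0 0;0 0 0 0 0 0 0;0 0 0 0 0 0 0';python3 -c "
from h import *
plan([*hp(1.4,1.35,87)],.07)"
```

```text
time: 9.18
tool_pos: [540.5, 194.2, 166.3]
tcp_rot: [3.127, -0.263, 0.302]
contact_force: [-0.7, 4.9, 0.8]
grip_width: 10.2
finger_force: 30.0
target [539.1 194.  164.6] shift [-0.0014 -0.0002 -0.0017] rot [-0.0047  0.0007  0.0015] now panel [42.6 64.8 88.3] F [-0.7  4.9  0.8] w 10.2 t 9.1833
time: 9.43
tool_pos: [541.7, 192.8, 166.8]
tcp_rot: [3.126, -0.266, 0.307]
contact_force: [2.6, 7.3, -1.9]
grip_width: 10.3
finger_force: 30.0
target [539.1 194.  164.6] shift [-0.0026  0.0012 -0.0022] rot [-0.0047  0.0037 -0.0032] now panel [43.6 63.2 88.5] F [ 2.6  7.3 -1.9] w 10.3 t 9.4333
```

The hasp reached its stop, and the geometry shows radius 63.7 mm about the handle axis, as expected at 1.35. The handle has crept back about 0.04 within its play, so I'll regrip it and seat it on the off stop.

```bash
python3 -m creep '0 0 0 0 0 0 45;0 0 0 0 0 0 45;0 0 0 0 0 0 45;0 0 0 0 0 0 45;0 0 0 0 0 0 45' && python3 -m creep '-0.0075 -0.0018 0.029 0 0 0 50;-0.0075 -0.0018 0.029 0 0 0 60;0 0 0 0 0 0 60;0 0 0 0 0 0 60' && python3 -c "
from h import *
plan([-7,24.5,146],1.57)"
```

```text
time: 9.85
tool_pos: [540.7, 191.1, 166.0]
tcp_rot: [3.125, -0.262, 0.305]
contact_force: [-0.3, 0.3, 0.2]
grip_width: 38.3
finger_force: 0.0
time: 10.18
tool_pos: [526.3, 187.7, 225.9]
tcp_rot: [3.125, -0.266, 0.305]
contact_force: [0.7, 0.1, 0.1]
grip_width: 54.7
finger_force: 0.0
target [488.5 140.6 209.2] shift [-0.0378 -0.0472 -0.0167] rot [-0.3833 -0.0886  1.4472] now panel [ 43.3  61.7 149.8] F [0.7 0.1 0.1] w 54.7 t 10.1833
```

```bash
python3 -m creep '-0.0029 -0.0036 -0.0013 -0.0283 -0.0066 0.1085 60;-0.0029 -0.0036 -0.0013 -0.0283 -0.0066 0.1085 60;-0.0029 -0.0036 -0.0013 -0.0283 -0.0066 0.1085 60;-0.0029 -0.0036 -0.0013 -0.0283 -0.0066 0.1085 60;-0.0029 -0.0036 -0.0013 -0.0283 -0.0066 0.1085 60;-0.0029 -0.0036 -0.0013 -0.0283 -0.0066 0.1085 60;-0.0029 -0.0036 -0.0013 -0.0283 -0.0066 0.1085 60' && python3 -m creep '-0.0029 -0.0036 -0.0013 -0.0283 -0.0066 0.1085 60;-0.0029 -0.0036 -0.0013 -0.0283 -0.0066 0.1085 60;-0.0029 -0.0036 -0.0013 -0.0283 -0.0066 0.1085 60;-0.0029 -0.0036 -0.0013 -0.0283 -0.0066 0.1085 60;-0.0029 -0.0036 -0.0013 -0.0283 -0.0066 0.1085 60;-0.0029 -0.0036 -0.0013 -0.0283 -0.0066 0.1085 60;0 0 0 0 0 0 60;0 0 0 0 0 0 60' && python3 -c "
from h import *
plan([-7,24.5,92],1.57)"
```

```text
time: 10.77
tool_pos: [504.9, 162.2, 213.6]
tcp_rot: [2.946, -0.168, 1.111]
contact_force: [-0.2, 0.9, 0.8]
grip_width: 55.3
finger_force: 0.0
time: 11.43
tool_pos: [487.8, 140.8, 206.4]
tcp_rot: [2.885, -0.012, 1.76]
contact_force: [0.4, 0.0, -0.9]
grip_width: 55.1
finger_force: 0.0
target [502.1 143.8 157.1] shift [ 0.0144  0.003  -0.0493] rot [-0.0102 -0.0077  0.0419] now panel [ -8.4  24.9 143.4] F [ 0.4  0.  -0.9] w 55.1 t 11.4333
```

```bash
python3 -m creep '0.0036 0.0008 -0.0122 0 0 0 60;0.0036 0.0008 -0.0122 0 0 0 60;0.0036 0.0008 -0.0122 0 0 0 60;0.0036 0.0008 -0.0122 0 0 0 60;0 0 0 0 0 0 30;0 0 0 0 0 0 0;0 0 0 0 0 0 0;0 0 0 0 0 0 0' && python3 -m creep '0 0 0 0 0 0 0;0 0 0 0 0 0 0;0 0 0 0 0 0 0;0 0 0 0 0 0 0;0 0 0 -0.01 -0.0025 0.04 0;0 0 0 -0.01 -0.0025 0.04 0;0 0 0 0 0 0 0;0 0 0 0 0 0 0' && python3 -c "
from h import *
plan([-7,24.5,92],1.57);print(readout.get_obs()['moment'])"
```

```text
time: 12.1
tool_pos: [502.7, 144.2, 159.2]
tcp_rot: [2.882, -0.011, 1.763]
contact_force: [0.7, -0.7, 0.2]
grip_width: 33.0
finger_force: 0.0
time: 12.77
tool_pos: [502.0, 144.0, 158.7]
tcp_rot: [2.884, 0.009, 1.842]
contact_force: [-4.7, -2.5, 6.1]
grip_width: 16.0
finger_force: 30.5
target [502.1 143.8 157.1] shift [ 0.0002 -0.0003 -0.0017] rot [ 0.0098 -0.0017 -0.0402] now panel [-6.7 24.8 93.7] F [-4.7 -2.5  6.1] w 16.0 t 12.7667
[-0.1709612   0.63017472 -0.7172069 ]
```

```bash
python3 -m creep '0 0 0 0.01 0.0025 -0.035 0;0 0 0 0 0 0 60;0 0 0 0 0 0 60;0 0 0 0 0 0 60;0 0 0 0 0 0 60;0 0 0 0 0 0 60' && python3 -m creep '-0.0075 -0.0018 0.029 0 0 0 60;-0.0075 -0.0018 0.029 0 0 0 60;0 0 0 0 0 0 60;0 0 0 0 0 0 60' && python3 -c "
from h import *
plan([-51,-77.5,138],0)"
```

```text
time: 13.27
tool_pos: [502.6, 144.2, 158.4]
tcp_rot: [2.883, -0.0, 1.809]
contact_force: [0.8, 0.1, -0.8]
grip_width: 44.6
finger_force: 0.0
time: 13.6
tool_pos: [488.1, 140.7, 217.9]
tcp_rot: [2.879, -0.0, 1.809]
contact_force: [0.1, -0.7, -0.3]
grip_width: 55.0
finger_force: 0.0
target [472.6  32.  190.1] shift [-0.0155 -0.1086 -0.0278] rot [ 0.3959  0.0951 -1.5232] now panel [ -5.2  24.7 154.5] F [ 0.1 -0.7 -0.3] w 55.0 t 13.6
```

```bash
python3 -m creep '-0.0011 -0.0078 -0.002 0.0283 0.0068 -0.1088 60;-0.0011 -0.0078 -0.002 0.0283 0.0068 -0.1088 60;-0.0011 -0.0078 -0.002 0.0283 0.0068 -0.1088 60;-0.0011 -0.0078 -0.002 0.0283 0.0068 -0.1088 60;-0.0011 -0.0078 -0.002 0.0283 0.0068 -0.1088 60;-0.0011 -0.0078 -0.002 0.0283 0.0068 -0.1088 60;-0.0011 -0.0078 -0.002 0.0283 0.0068 -0.1088 60' && python3 -m creep '-0.0011 -0.0078 -0.002 0.0283 0.0068 -0.1088 60;-0.0011 -0.0078 -0.002 0.0283 0.0068 -0.1088 60;-0.0011 -0.0078 -0.002 0.0283 0.0068 -0.1088 60;-0.0011 -0.0078 -0.002 0.0283 0.0068 -0.1088 60;-0.0011 -0.0078 -0.002 0.0283 0.0068 -0.1088 60;-0.0011 -0.0078 -0.002 0.0283 0.0068 -0.1088 60;-0.0011 -0.0078 -0.002 0.0283 0.0068 -0.1088 60;0 0 0 0 0 0 60'
python3 - <<'E'
from h import *
plan([-51,-77.5,78],0)
import cv2
a=viewer.capture("side")[160:235,235:330,::-1]; cv2.imwrite("pics/side4.png",cv2.resize(a,None,fx=8,fy=8,interpolation=cv2.INTER_CUBIC))
b=lambda p:((proj("side",w(POSE,p))-(235,160))*8).round()
print(b([hp(1.4,1.35,49),hp(1.4,1.35,16),iso(1.4,50,54),iso(1.4,-30,54),[-52,-78,35],[-52,-78,10]]))
E
```

```text
time: 14.18
tool_pos: [479.3, 85.6, 201.0]
tcp_rot: [2.961, -0.185, 1.032]
contact_force: [-0.3, -0.0, 0.1]
grip_width: 55.1
finger_force: 0.0
time: 14.85
tool_pos: [471.5, 30.5, 186.9]
tcp_rot: [-3.136, -0.26, 0.226]
contact_force: [0.2, 0.7, 0.5]
grip_width: 54.7
finger_force: 0.0
target [487.7  35.6 132.1] shift [ 0.0163  0.0051 -0.0548] rot [-0.0051 -0.0032  0.0043] now panel [-53.2 -78.7 135.3] F [0.2 0.7 0.5] w 54.7 t 14.85
[[320. 231.]
 [334. 287.]
 [230. 266.]
 [336. 317.]
 [375. 448.]
 [386. 492.]]
```

View pics/side4.png

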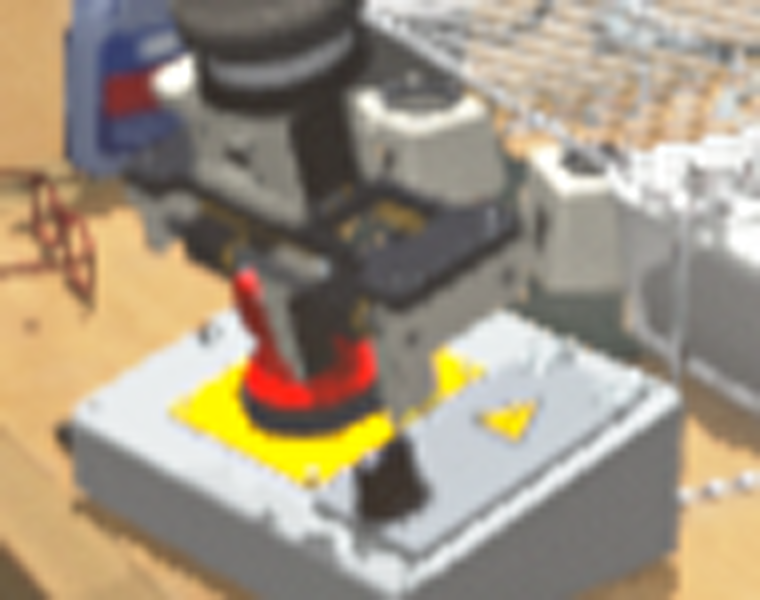

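The left and right fingers straddle the knob, whose centre is at about crop (391,478) against a prediction of (380,470). That is the same small camera offset seen at the handle. Descending.

```bash
python3 -m creep '0.0042 0.0012 -0.0137 0 0 0 60;0.0042 0.0012 -0.0137 0 0 0 60;0.0042 0.0012 -0.0137 0 0 0 60;0.0042 0.0012 -0.0137 0 0 0 60;0 0 0 0 0 0 30;0 0 0 0 0 0 0;0 0 0 0 0 0 0;0 0 0 0 0 0 0' && python3 -m creep '0 0 0 0 0 0 0;0 0 0 0 0 0 0;0 0 0 0 0 0 0;0 0 0 0 0 0 0;0 0 0 0 0 0 0' && python3 -c "
from h import *
plan([-51,-77.5,78],0);print(readout.get_obs()['moment'])"
```

```text
time: 15.57
tool_pos: [489.1, 36.2, 134.4]
tcp_rot: [-3.138, -0.264, 0.233]
contact_force: [0.2, 0.3, 0.7]
grip_width: 33.3
finger_force: 0.0
time: 15.98
tool_pos: [489.3, 36.8, 134.3]
tcp_rot: [-3.137, -0.264, 0.231]
contact_force: [1.7, 6.9, 1.3]
grip_width: 11.5
finger_force: 29.8
target [487.7  35.6 132.1] shift [-0.0016 -0.0012 -0.0021] rot [-0.0048  0.0013 -0.0008] now panel [-48.7 -76.7  79.6] F [1.7 6.9 1.3] w 11.5 t 15.9833
[ 0.95373425 -0.18465881  0.20492796]
```

```bash
python3 -m creep '-0.0015 0.0005 0 -0.0265 -0.0062 0.1014 0;0 0 0 -0.0265 -0.0062 0.1014 0;0 0 0 -0.0265 -0.0062 0.1014 0;0 0 0 -0.0265 -0.0062 0.1014 0;0 0 0 -0.0265 -0.0062 0.1014 0;0 0 0 -0.0265 -0.0062 0.1014 0;0 0 0 -0.0265 -0.0062 0.1014 0' && python3 -c "
from h import *
plan([-51,-77.5,78],1.5);print(readout.get_obs()['moment'])"
```

```text
time: 16.57
tool_pos: [488.4, 38.0, 134.4]
tcp_rot: [2.966, -0.196, 0.989]
contact_force: [4.6, 12.8, -1.2]
grip_width: 11.9
finger_force: 29.9
target [487.7  35.6 132.1] shift [-0.0006 -0.0024 -0.0022] rot [-0.1953 -0.0472  0.7339] now panel [-49.3 -75.3  79.8] F [ 4.6 12.8 -1.2] w 11.9 t 16.5667
[ 2.13270588 -0.65630393  0.44078489]
```

```bash
python3 -m creep '0.0005 0.001 0 -0.0265 -0.0062 0.1014 0;0 0.0005 0 -0.0265 -0.0062 0.1014 0;0 0 0 -0.0265 -0.0062 0.1014 0;0 0 0 -0.0265 -0.0062 0.1014 0;0 0 0 -0.0265 -0.0062 0.1014 0;0 0 0 -0.0265 -0.0062 0.1014 0;0 0 0 -0.0265 -0.0062 0.1014 0;0 0 0 0 0 0 0' && python3 -c "
from h import *
plan([-51,-77.5,78],1.5);print(readout.get_obs()['moment'])"
```

```text
time: 17.23
tool_pos: [487.3, 38.8, 133.7]
tcp_rot: [2.886, -0.026, 1.709]
contact_force: [0.0, 5.3, 0.4]
grip_width: 12.3
finger_force: 29.9
target [487.7  35.6 132.1] shift [ 0.0004 -0.0032 -0.0016] rot [-0.0068 -0.0065  0.0253] now panel [-50.2 -74.3  79.5] F [0.  5.3 0.4] w 12.3 t 17.2333
[0.954221   0.16564925 0.30564134]
```

```bash
python3 -m creep '0 0 0 0 0 0 35;0 0 0 0 0 0 35;0 0 0 0 0 0 35;0 0 0 0 0 0 35;-0.002 -0.0005 0.008 0 0 0 35;-0.004 -0.001 0.016 0 0 0 35;-0.006 -0.0015 0.025 0 0 0 35' && python3 -m creep '-0.007 -0.002 0.029 0 0 0 35;-0.007 -0.002 0.029 0 0 0 35;-0.01 -0.03 0.02 0 0 0 35;-0.01 -0.04 0.01 0 0 0 35;-0.01 -0.04 0.01 0 0 0 35;-0.01 -0.04 0 0 0 0 35;-0.01 -0.04 0 0 0 0 35;0 -0.04 0 0 0 0 35' && python3 -m creep '0 -0.04 0 0 0 0 35;0 -0.04 0 0 0 0 35;0 0 0 0 0 0 35;0 0 0 0 0 0 35;0 0 0 0 0 0 35'
python3 - <<'E'
from h import *
import cv2
s=viewer.capture("side")[160:235,235:330,::-1]; t=viewer.capture("top")[165:240,208:303,::-1]
cv2.imwrite("pics/fin.png",cv2.resize(cv2.hconcat([s,t]),None,fx=4.2,fy=4.2,interpolation=cv2.INTER_CUBIC))
E
```

```text
time: 17.82
tool_pos: [474.7, 35.1, 181.8]
tcp_rot: [2.889, -0.027, 1.704]
contact_force: [1.0, 0.5, -0.7]
grip_width: 32.4
finger_force: 0.0
time: 18.48
tool_pos: [410.2, -198.8, 281.1]
tcp_rot: [2.885, -0.026, 1.704]
contact_force: [1.4, 0.1, -0.2]
grip_width: 32.1
finger_force: 0.0
time: 18.9
tool_pos: [411.7, -276.8, 280.1]
tcp_rot: [2.886, -0.027, 1.704]
contact_force: [0.6, 0.4, 0.1]
grip_width: 32.4
finger_force: 0.0
```

View pics/fin.png

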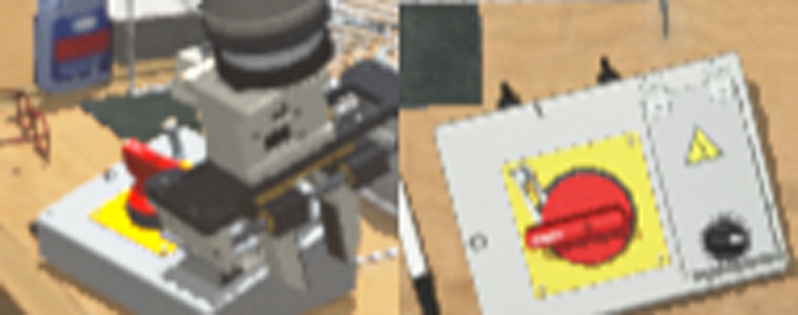

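Run:
```python
from h import *
P=POSE.copy()
b=lambda p:((proj("top",w(P,p))-(208,165)+(95,0))*4.2).round()
for v,hs in((1.4,1.35),(1.3,1.35),(1.4,1.2)): print(v,hs,b([hp(v,hs,49),iso(v,50,54),iso(v,-30,54)]).tolist())
print(b([[-52,-78,35],[-52,-78,60],[-70,-40,0],[-70,-116,0]]))
import cv2
t=viewer.capture("top")[185:240,228:303,::-1];cv2.imwrite("pics/fin2.png",cv2.resize(t,None,fx=10,fy=10,interpolation=cv2.INTER_CUBIC))
b=lambda p:((proj("top",w(P,p))-(228,185))*10).round()
for v,hs in((1.4,1.35),(1.3,1.35),(1.4,1.2)): print(v,hs,b([hp(v,hs,49),iso(v,50,54),iso(v,-30,54)]).tolist())
```

```text
1.4 1.35 [[519.0, 179.0], [524.0, 244.0], [624.0, 218.0]]
1.3 1.35 [[524.0, 173.0], [522.0, 237.0], [625.0, 222.0]]
1.4 1.2 [[511.0, 184.0], [524.0, 244.0], [624.0, 218.0]]
[[725. 245.]
 [729. 251.]
 [681. 269.]
 [771. 246.]]
1.4 1.35 [[86.0, 226.0], [96.0, 380.0], [337.0, 320.0]]
1.3 1.35 [[98.0, 211.0], [93.0, 365.0], [338.0, 329.0]]
1.4 1.2 [[66.0, 238.0], [96.0, 380.0], [337.0, 320.0]]
```

View pics/fin2.png

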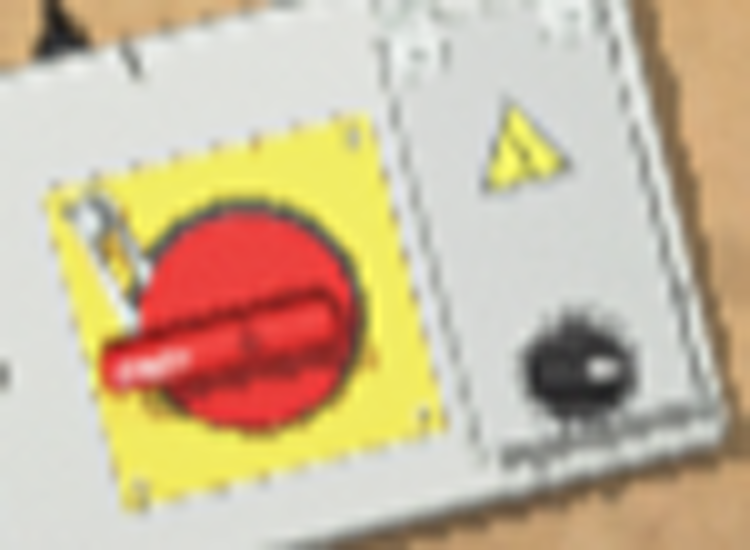

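The handle's slope matches 1.40 (off). The post, at crop (90,212), matches hasp fully out. The cover's lower edge shows an open gap at about (600,435), and the robot is clear of everything.

```bash
python3 -c "
from plant import order
print(order.close_job())"
```

```text
the job is handed in; nothing more can be done
None
```

The job is handed in: the isolator is at its off stop, the hasp is fully out, and the latch was then turned so the fuse cover stands ajar; the padlock and the rest of the bench were left alone.

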